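Run the wing nut down with fingertip strokes

ROBOT

A 7-joint arm with a two-finger parallel gripper is mounted at the origin on the work surface. World frame = base frame: x ahead of the robot, y to its left, z up, the work surface at z = 0. Lengths are in m, angles in rad, forces in N, time in s.
With the tool pointing down it reaches from about 0.4 to 0.85 m from the base axis. Payload 10.4 kg.
Tool frame: the origin (TCP) lies at the very end of the fingers, on their centre line; the grasp point (between the pads) lies manip.hold_point_z behind it (manip.hold_point_z is the distance from the TCP to the grasp point, in m); z points along the fingers, y is the direction in which the jaws open and shut (so a half turn about z gives the same grasp; the last joint's range is limited). The gripper opens to 85 mm and grips with 20 to 120 N. Pads are 22 mm wide; open, the fingers measure 114 mm over their backs; the gripper's body (76 mm by 85 mm) begins 54 mm behind the grasp point. The pads swing forward as they close: fully open they stand 13 mm farther back than shut.
Start: joints at [1.259, 0.332, -0.065, 1.46, 0.022, 1.35, -0.088], TCP at [0.178, -0.599, 0.231] pointing down, gripper open.
Joint ranges: [-2.6, 2.6], [-0.5, 2.12], [-1.47, 1.34], [0.16, 2.42], [-1.27, 4.41], [0.06, 2.06], [-2.6, 2.6]. Speed limits (rad/s): [2.22, 2.22, 2.79, 2.79, 3.14, 3.14, 3.14].

INTERFACE

Orientations are given as a unit quaternion [x, y, z, w].
In Python, from workcell import manip gives the robot as it stands.
- The arm moves only by the tool jog_arm, never from a script. Its arguments are lists of equal length, an entry for each row: "translation": the shift along the world's x, y, z in mm, a list of three; "turn": the turn about the world's z in degrees. In form: {"translation": [[x, y, z], ...], "turn": [turn, ...]}. A call has 1 to 12 rows; each row is the pose to reach, as a shift and turn from the pose measured when the call began; what a row does not reach only later rows make up. A row lasts 1/12 s, in which the tool goes at most 41.7 mm and 7.16 degrees, less where a joint would pass 70% of its speed; a pose out of reach is approached as far as the arm can. A call with a gripper value outside its range is refused whole. "grip" is the finger opening in mm, from 0 to 85.4, set as the call begins (left out, the last holds). The fingers move at their own pace and stop on an object; "grip_force" is the grip in N (left out, the last holds). Time passes only in rows, so rows that repeat a pose let the fingers close. It gives the time, the measured TCP pose, the force and the opening at its end, in the units of the state.
- manip.get_obs(): the state, without advancing time (a new reading comes with each control period).
- manip.camera(name): name is "scene" or "top" or "wrist"; returns a dict with "frame" (420x560x3 uint8, red, green, blue), "mtx" (3x3 intrinsics, pixels), "pose" (4x4, takes a point from camera to world coordinates). Camera axes: x right, y down, z forward; pixel columns grow to the right and rows downward; lengths in m; the calibration is good to about 2 mm. The wrist camera is an equidistant fisheye: a pixel r from the principal point sees the ray r / f radians off the axis. A picture is of the moment at which its call begins. There is no depth.
- manip.hand_in(): hands the job in, once; it reports no verdict.
Trained networks look in a picture, given as the dict that the camera call returned (one of the last four; its "shot" number tells which), for a name from the list of things; names that differ only in an ending like _2 or _b are one class to them, and where a whole thing is asked for, a point or a joint stands for the part that bears it (a point fixed in the world has none). Each returns a list of dicts, best first, with "confidence" (0 to 1); they miss things now and then, are a little off and sometimes report something else, mostly with a low value. They report only what shows in the picture. A call takes as long as a camera call. They do not tell look-alikes from the thing itself.
- manip.outline_of(picture, label): "mask" (420x560 bool, what is visible of it) and "extent" ([left, top, right, bottom] in pixels, round what is visible of it).
- manip.pinpoint(picture, label): "at" ([column, row] in pixels: a listed point, or the origin of a listed thing).
The state is a dict: "clock": time; "joint_pos": joint angles; "joint_velocities": joint speeds; "tau": joint torques, N m; "position": TCP position; "ee_rot": TCP orientation; "ft_force": force on the tool from outside, world axes, zero at the start; "torque": the same for the moment, N m; "grip_width": opening from 0.0 (shut) to 1.0 (fully open).
Only numpy, scipy, OpenCV 4.12 (cv2) and the standard library are available. Lean on these libraries where they do the work, as an engineer would, in place of code of your own. Each camera call takes 0.05 s, during which the arm holds its last target. There are 200 camera calls.

TASK

The clamp plate over the aluminium hub is still loose: with the fingertips, push the wings of its wing nut round clockwise (seen from above), stroke after stroke, until the nut has run down to its stop and the plate sits on the hub, then draw the fingers clear. Push one wing at a time and never grip the nut or both wings together. Leave everything else on the bench where it lies.

Things in the scene. Friction and masses are not known exactly. Their poses are not given: they have to be found in the camera images.
- fixture: steel clamping fixture bolted to the bench, does not move. Origin on the axis of the upright stud that carries the brass wing nut, at bench-top height; z up, x towards the hub. Dark base plate 12 mm thick from x = -65 to +125 mm, y = -45 to +45. Stud 12 mm thick at x = y = 0, its top 104 mm above the bench
- pillar_top (a point): top centre of the fixture's upright guide pillar, 12 mm thick, at x = -40 mm, y = 0 in the fixture's frame, 112 mm above the bench. It stands 3 mm clear of the circle swept by the wings, so a finger can hardly pass between it and the nut; the rest of the way round is free
- hub_top (a point): top centre of the aluminium hub, 60 mm across and 50 mm above the bench, at x = +83 mm in the fixture's frame
- plate_nose (a point): middle of the front edge of the clamp plate's top, x = +62 mm in the fixture's frame. The steel plate, 120 x 40 x 10 mm, lies under the nut and reaches back to x = -58 mm. It rises and falls with the nut: its top is 60 mm above the bench when fully down on the hub, up to 11.5 mm higher at the start
- nut (a joint): angle of the wing nut, rad: 0 = home at its hard stop, -9 to -6 at the start; grows clockwise seen from above. It goes down 8 mm a turn, turns with light friction (0.02 N m, 1 N at the wings) and stays where left. At 0 the wings lie along the fixture's x axis, wing_a towards +x; at value q wing_a points at angle -q, counted anticlockwise from above, from the fixture's +x; wing_b opposite
- nut_top (a point): point on the stud axis level with the top of the wings; it moves up and down with the nut: the top of the clamp plate is 28 mm below it, the round boss of the nut (22 mm across) ends 14 mm below it, the blades of the wings reach from 20 mm below it up to it. 88 mm above the bench with the nut home
- wing_a: one of the two like brass wings of the nut: an upright flat blade 22 mm long (radially, 9 to 31 mm from the stud axis), 5 mm thick, 20 mm high. Origin at the middle of the blade, 20 mm from the stud axis; its x axis runs along the wings (outwards for wing_a), y is square to the blade's face, z up
- wing_b: the opposite wing, same size; origin at the middle of its blade, 20 mm from the stud axis; its x axis points inwards to the stud
- hex_tool: folding hex key tool, black and steel, 105 x 30 mm, 20 mm high, lying loose near the fixture on its -y side; leave alone. Origin at the middle of its underside, x lengthwise
- pliers: steel snap-ring pliers, 190 x 72 mm, 13 mm high, lying loose near the fixture on its +y side; leave alone. Origin near mid-length of its underside, x lengthwise towards the jaws
- hammer: hammer with wooden handle and red rubber tips, 280 mm long, 32 mm high, head 114 mm wide; leave alone. Origin underneath, between handle and head, x lengthwise towards the head
- bowl: white melamine bowl, 130 mm across, 50 mm high; leave alone. Origin at the centre of its underside
- grease_tin: round metal tin, 72 mm across, 70 mm high; leave alone. Origin at the centre of its underside
- bearing: spare bearing ring, 62 mm across, 16 mm high; leave alone. Origin at the centre of its underside
Not all that is in view belongs to the job. Leave any purple, red or turquoise look-alike of the fixture alone.

How it is judged:
By the outcome, as a careful person would: the job done as asked, in the order asked, and still so for the second after the job is handed in, with the robot touching nothing.
It also fails if it takes over 53 s, if anything falls off the work surface, if the arm or the gripper's body presses on something with over 40 N, if the wrist force passes 120 N, or if a joint passes its speed limit or range.

## Working session

There is one attempt and no reset: what is moved stays moved. The work goes in short steps, Python scripts to look and compute and a tool call to move; the robot and the scene stay as the last step left them, time stands still between calls to the robot, and variables do not carry over. Pictures are saved under pics/ and viewed, about 8 in all and at most 12, crops included, and the job is handed in when it is done.

Besides the shell and the picture viewer there is one more tool, called after ">>>" as name(argument=value, ...), one argument or row to a line, values as JSON. jog_arm: Moves the arm, as the interface text tells. Its arguments: {"type":"object","properties":{"translation":{"type":"array"},"turn":{"type":"array"},"grip":{"type":"number"},"grip_force":{"type":"number"}},"required":["translation","turn"]}

```bash
mkdir -p pics; ls; cat > h.py <<'E'
import numpy as np, cv2
from workcell import manip
def save(p,n): cv2.imwrite('pics/'+n,cv2.cvtColor(p['frame'],cv2.COLOR_RGB2BGR))
def onz(p,uv,z):
    K=np.array(p['mtx']);T=np.array(p['pose'])
    d=T[:3,:3]@np.linalg.solve(K,[uv[0],uv[1],1]);o=T[:3,3]
    return o+d*(z-o[2])/d[2]
def proj(p,X):
    T=np.array(p['pose']);c=T[:3,:3].T@(np.array(X)-T[:3,3]);v=np.array(p['mtx'])@c;return v[:2]/v[2]
E
python3 - <<'E'
from h import *
o=manip.get_obs();print(o['clock'],o['position'],o['ee_rot'],o['ft_force'],o['grip_width'],manip.hold_point_z)
ims=[]
for c in ['scene','top']:
    p=manip.camera(c);ims.append(p['frame']);print(c,np.round(p['pose'],3).tolist())
    save(p,c+'0.png')
    for l,z in [('fixture',0),('pillar_top',.112),('hub_top',.05),('plate_nose',.068),('nut_top',.096),('wing_a',.086),('wing_b',.086)]:
        for r in manip.pinpoint(p,l)[:3]: print(l,np.round(r['at'],1),round(r['confidence'],2),np.round(onz(p,r['at'],z),4))
E
```

```text
pics
0.0 [ 0.17792022 -0.59874576  0.2305126 ] [ 9.89589314e-01  1.43918285e-01 -1.33964303e-04 -7.05631033e-04] [0.12538256 0.34177531 0.23467488] 1.000238278535288 0.0187
scene [[0.191, 0.842, -0.504, 1.249], [0.982, -0.167, 0.093, -0.158], [-0.006, -0.513, -0.859, 1.485], [0.0, 0.0, 0.0, 1.0]]
fixture [359.2 265.3] 0.97 [0.6565 0.2389 0.    ]
fixture [286.8 227.7] 0.83 [0.4587 0.0181 0.    ]
fixture [196.6 172. ] 0.65 [ 0.1402 -0.2852  0.    ]
pillar_top [291.6 204.4] 0.97 [0.4297 0.0401 0.112 ]
pillar_top [200.5 150.6] 0.8 [ 0.1268 -0.251   0.112 ]
pillar_top [215.7 217. ] 0.74 [ 0.4288 -0.2296  0.112 ]
hub_top [285.3 322. ] 0.98 [ 0.8208 -0.0612  0.05  ]
hub_top [362.7 287. ] 0.75 [0.7544 0.215  0.05  ]
hub_top [186.2 182.6] 0.74 [ 0.2193 -0.3248  0.05  ]
plate_nose [287.2 316.2] 0.93 [ 0.8089 -0.0528  0.068 ]
plate_nose [284.8 237.7] 0.87 [ 0.5325 -0.0048  0.068 ]
plate_nose [212.6 246.4] 0.81 [ 0.5173 -0.2566  0.068 ]
nut_top [216.7 231.2] 0.61 [ 0.4763 -0.2339  0.096 ]
nut_top [290.6 293.4] 0.6 [ 0.7466 -0.0293  0.096 ]
nut_top [359.3 260.6] 0.41 [0.6786 0.2183 0.096 ]
wing_a
[... 727 characters left out ...]
418 -0.265   0.05  ]
hub_top [192.5 107.1] 0.69 [0.7506 0.2189 0.05  ]
plate_nose [286.1  83.1] 0.95 [ 0.815  -0.0564  0.068 ]
plate_nose [378.2 294.3] 0.95 [ 0.2056 -0.304   0.068 ]
plate_nose [355.3 181.6] 0.89 [ 0.5214 -0.2499  0.068 ]
nut_top [259.8 193.2] 0.6 [0.485  0.0205 0.096 ]
nut_top [181.9 127.8] 0.49 [0.6738 0.2403 0.096 ]
nut_top [369.9 315.5] 0.43 [ 0.1507 -0.2739  0.096 ]
wing_a [356.3 209.3] 0.55 [ 0.4397 -0.2474  0.086 ]
wing_a [354.4 193.6] 0.5 [ 0.4839 -0.2434  0.086 ]
wing_a [269.1 200. ] 0.46 [ 0.4673 -0.0051  0.086 ]
wing_b [356.3 209.3] 0.55 [ 0.4397 -0.2474  0.086 ]
wing_b [354.4 193.6] 0.5 [ 0.4839 -0.2434  0.086 ]
wing_b [269.1 200. ] 0.46 [ 0.4673 -0.0051  0.086 ]
```

View pics/scene0.png

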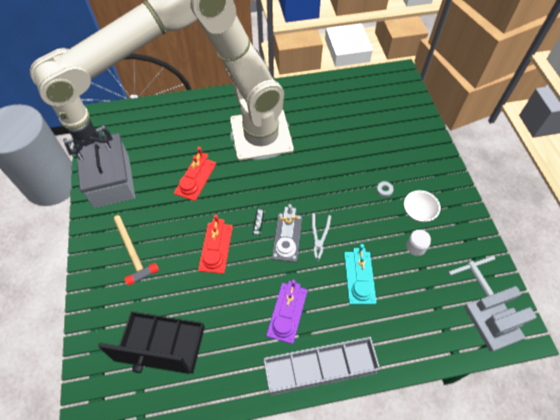

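View pics/top0.png

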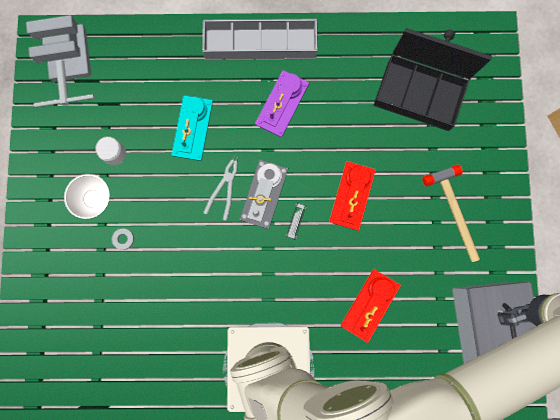

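The real (grey) fixture is in the scene view at about (287,232), with its hub at (285,246). In the top view the nut is at about (260,199) and the hub at (270,173). The red, purple and turquoise ones are decoys.

```bash
python3 - <<'E'
from h import *
B={'scene':(265,200,312,265),'top':(235,150,295,235)}
for c in ['scene','top']:
    p=manip.camera(c);b=B[c]
    for l,z in [('fixture',0),('pillar_top',.112),('hub_top',.05),('plate_nose',.068),('nut_top',.096),('wing_a',.086),('hex_tool',0.0),('pliers',0)]:
        for r in manip.pinpoint(p,l):
            u=r['at']
            if (b[0]<u[0]<b[2] and b[1]<u[1]<b[3]) or l in('hex_tool','pliers'): print(c,l,np.round(u,1),round(r['confidence'],2),np.round(onz(p,u,z),4))
    x0,y0,x1,y1=b
    im=cv2.cvtColor(p['frame'][y0:y1,x0:x1],cv2.COLOR_RGB2BGR);cv2.imwrite('pics/c_%s.png'%c,cv2.resize(im,None,fx=7,fy=7,interpolation=2))
p=manip.camera('wrist');print(p['mtx'],np.round(p['pose'],3).tolist())
E
python3 -c "
import cv2,numpy as np
a=cv2.imread('pics/c_scene.png');b=cv2.imread('pics/c_top.png')
h=max(a.shape[0],b.shape[0]);f=lambda m:cv2.copyMakeBorder(m,0,h-m.shape[0],0,0,0)
cv2.imwrite('pics/c0.png',np.hstack([f(a),f(b)]))"
```

```text
scene fixture [289.  228.7] 0.72 [0.4644 0.0252 0.    ]
scene pillar_top [290.1 203. ] 0.88 [0.423  0.0361 0.112 ]
scene hub_top [283.9 244.3] 0.87 [ 0.5483 -0.0111  0.05  ]
scene plate_nose [286.2 237.3] 0.78 [5.319e-01 3.000e-04 6.800e-02]
scene nut_top [286. 217.] 0.46 [0.4673 0.0125 0.096 ]
scene wing_a [279.8 216.8] 0.5 [ 0.4566 -0.0077  0.086 ]
scene wing_a [286.6 237. ] 0.49 [ 5.401e-01 -1.000e-04  8.600e-02]
scene wing_a [292.2 214.8] 0.47 [0.4571 0.0371 0.086 ]
scene hex_tool [255.7 224.2] 0.52 [ 0.4216 -0.0927  0.    ]
scene pliers [318.9 237.2] 0.81 [ 0.5203  0.1255 -0.    ]
top fixture [261.1 205.5] 0.88 [0.4643 0.0191 0.    ]
top pillar_top [255.2 209.4] 0.66 [0.4376 0.0328 0.112 ]
top hub_top [270.3 172. ] 0.71 [ 0.5546 -0.0088  0.05  ]
top plate_nose [268.4 177.6] 0.58 [ 0.5346 -0.0034  0.068 ]
top nut_top [257.3 197.6] 0.49 [0.4727 0.0275 0.096 ]
top wing_a [266.5 200.5] 0.37 [0.4659 0.0021 0.086 ]
top wing_a [258.2 195.9] 0.2 [0.4791 0.0253 0.086 ]
top hex_tool [296.4 216.3] 0.76 [ 0.4314 -0.085   0.    ]
top hex_tool [110.  152.1] 0.22 [0.6295 0.4737 0.    ]
top pliers [227.1 185.9] 0.57 [0.5239 0.1203 0.    ]
[[325.1922621    0.         277.4481879 ]
 [  0.         325.1922621  207.56883529]
 [  0.           0.           1.        ]] [[0.284, -0.913, -0.294, 0.255], [-0.959, -0.27, -0.088, -0.577], [0.001, 0.307, -0.952, 0.374], [0.0, 0.0, 0.0, 1.0]]
```

View pics/c0.png

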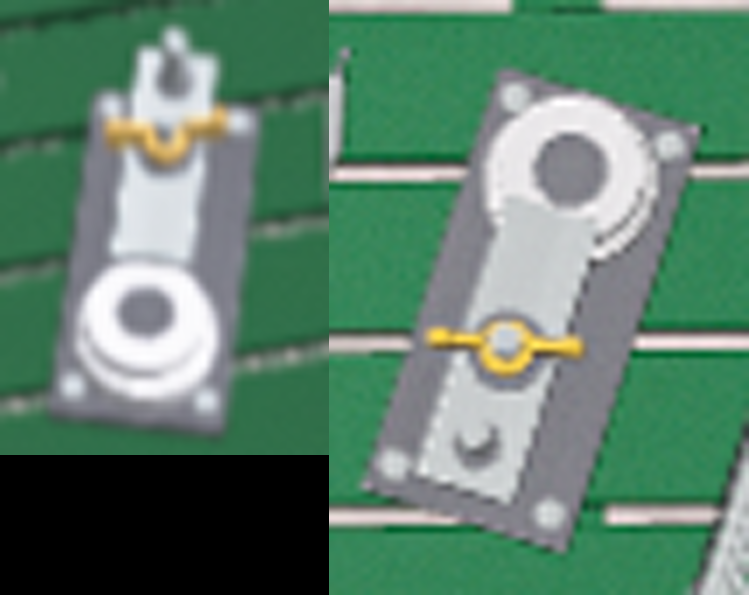

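Fixture is at about (0.467, 0.018), yaw about -18°. The wing line is near +103° in the fixture frame, so q ≈ -8.1 rad is the only value in range. I'll shut the fingers and move above it for a closer look.

>>> jog_arm(
  translation=[
    [10,15,10],
    [25,45,20],
    [40,80,30],
    [55,115,40],
    [70,150,40],
    [87,185,40],
    [104,220,40],
    [121,255,40],
    [138,290,40],
    [155,325,40],
    [172,360,40],
    [189,395,40],
  ],
  turn=[0,0,0,0,0,0,0,0,0,0,0,0],
  grip=0,
)

```text
clock: 2.75
position: [0.3674, -0.2023, 0.2716]
ee_rot: [0.99, 0.144, 0.0, 0.001]
ft_force: [1.2, -0.8, 0.3]
grip_width: -0.001
```

>>> jog_arm(
  translation=[
    [13,30,0],
    [26,60,0],
    [39,90,0],
    [52,120,0],
    [65,150,0],
    [75,175,0],
    [80,190,0],
    [80,200,0],
    [80,200,0],
  ],
  turn=[0,0,0,0,0,0,0,0,0],
)

```text
clock: 3.5
position: [0.4474, -0.0004, 0.2717]
ee_rot: [0.989, 0.145, 0.0, 0.0]
ft_force: [0.1, -0.4, -0.4]
grip_width: 0.001
```

```bash
python3 - <<'E'
from h import *
o=manip.get_obs();print(o['clock'],o['position'],o['ee_rot'],o['ft_force'],o['grip_width'],np.round(o['joint_pos'],3))
p=manip.camera('wrist');save(p,'w1.png');print(np.round(p['pose'],4).tolist())
for l in ['fixture','pillar_top','hub_top','plate_nose','nut_top','wing_a']:
    for r in manip.pinpoint(p,l)[:3]: print(l,np.round(r['at'],1),round(r['confidence'],2))
E
```

```text
3.5 [ 4.47358398e-01 -3.55526433e-04  2.71711829e-01] [9.89372697e-01 1.45401095e-01 2.53913127e-04 3.51359951e-04] [ 0.06044491 -0.38177869 -0.39942601] 0.0009094311118381581 [ 0.688 -0.061 -0.745  1.805 -0.041  1.381 -1.327]
[[0.2871, -0.9119, -0.2934, 0.5237], [-0.9579, -0.2727, -0.0898, 0.0219], [0.0019, 0.3068, -0.9518, 0.4142], [0.0, 0.0, 0.0, 1.0]]
fixture [265.1 145.9] 0.74
fixture [435.8 207.4] 0.65
pillar_top [241.8 191.9] 0.74
pillar_top [456.2 265.2] 0.63
hub_top [200.6  83.9] 0.71
hub_top [307.7  88.2] 0.7
hub_top [489.6 170.3] 0.67
plate_nose [483.6 186. ] 0.78
plate_nose [299.4 106.2] 0.7
nut_top [263.  156.2] 0.63
nut_top [468.5 225.5] 0.56
nut_top [300.8 104.5] 0.26
wing_a [477.8 213.8] 0.72
wing_a [243.4 148.6] 0.59
wing_a [454.8 238.5] 0.59
```

View pics/w1.png

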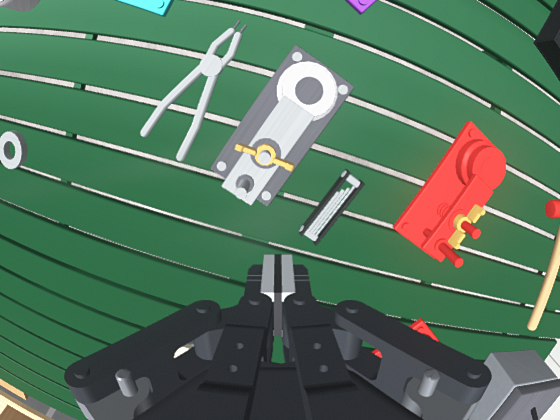

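The wrist view is clear. The fixture's base corners are at about (297,46), (352,88), (267,204) and (211,167), the nut at (264,156) and the pillar top at (243,184). The wings run from (236,148) to (292,168). Next I fit the pose.

```bash
cat >> h.py <<'E'
def projw(p,X):
    T=np.array(p['pose']);K=np.array(p['mtx']);c=T[:3,:3].T@(np.array(X)-T[:3,3])
    th=np.arctan2(np.hypot(c[0],c[1]),c[2]);a=np.arctan2(c[1],c[0])
    return K[:2,2]+K[0,0]*th*np.array([np.cos(a),np.sin(a)])
def fw(P,x,y,z):
    c,s=np.cos(P[2]),np.sin(P[2]);return [P[0]+c*x-s*y,P[1]+s*x+c*y,z]
E
python3 - <<'E'
from h import *
from scipy.optimize import least_squares
p=manip.camera('wrist');t=manip.camera('top');s=manip.camera('scene')
def feats(P):
    q=P[3];zt=.088-q*.008/(2*np.pi);r=.031
    tip=lambda k:fw(P,k*r*np.cos(-q),k*r*np.sin(-q),zt)
    return dict(c1=fw(P,.125,.045,.012),c2=fw(P,.125,-.045,.012),c3=fw(P,-.065,-.045,.012),c4=fw(P,-.065,.045,.012),
     hub=fw(P,.083,0,.05),pil=fw(P,-.04,0,.112),nut=fw(P,0,0,zt),nose=fw(P,.062,0,zt-.028),A=tip(1),B=tip(-1))
obs=[(projw,p,'c1',(297,46)),(projw,p,'c2',(352,88)),(projw,p,'c3',(267,204)),(projw,p,'c4',(211,167)),
 (projw,p,'hub',(307.7,88.2)),(projw,p,'pil',(241.8,186)),(projw,p,'nut',(263,156.2)),(projw,p,'nose',(299.4,106.2)),
 (projw,p,'A',(236,148)),(projw,p,'B',(292,168)),
 (proj,t,'hub',(270.3,172)),(proj,t,'nut',(260.3,198)),(proj,t,'nose',(268.4,177.6)),(proj,s,'hub',(283.9,244.3)),(proj,s,'nose',(286.2,237.3)),(proj,s,'nut',(286.,217))]
def res(P):
    f=feats(P);return np.concatenate([g(c,f[k])-np.array(u) for g,c,k,u in obs])
R=least_squares(res,[.467,.018,-.31,-8.08],loss='soft_l1')
print(R.x,np.degrees(R.x[2:]));print(np.round(res(R.x).reshape(-1,2),1).tolist())
im=cv2.cvtColor(p['frame'],cv2.COLOR_RGB2BGR)[30:220,190:370].copy();im=cv2.resize(im,None,fx=4,fy=4,interpolation=2)
for k,v in feats(R.x).items():
    u=projw(p,v)-[190,30];cv2.drawMarker(im,tuple(int(a*4+2) for a in u),(255,0,255),0,14,1)
cv2.imwrite('pics/w1c.png',im[:,:720][:600] if im.shape[0]<=600 else cv2.resize(im,None,fx=.78,fy=.78))
E
```

```text
[ 0.47296659  0.01656716 -0.33110511 -8.10333439] [ -18.97092532 -464.28686052]
[[-1.0, -2.5], [3.1, -1.0], [-0.5, 2.6], [-2.3, 0.7], [1.5, 1.9], [-1.8, 6.3], [1.1, 0.3], [-0.1, -1.1], [-1.5, -2.4], [1.5, -0.3], [0.6, 1.1], [0.9, -0.7], [0.1, 0.9], [0.4, 0.8], [-1.1, -0.2], [1.5, 0.9]]
```

View pics/w1c.png

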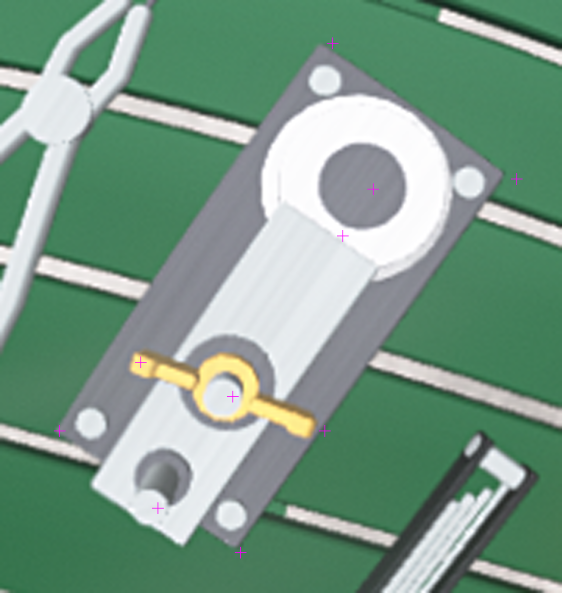

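>>> jog_arm(
  translation=[
    [0,0,0],
    [0,0,0],
    [0,0,0],
  ],
  turn=[-6,-10,-10],
)

```text
clock: 4.25
position: [0.4474, -0.0029, 0.2717]
ee_rot: [0.998, 0.055, 0.0, 0.001]
ft_force: [-0.1, 0.3, -0.6]
grip_width: -0.002
```

```bash
python3 -c "
from h import *
o=manip.get_obs();print(o['clock'],o['position'],o['ee_rot'],np.round(o['joint_pos'],3))"
```

```text
4.25 [ 0.44739125 -0.00288499  0.27165022] [9.98491086e-01 5.49106175e-02 1.53723673e-04 5.93124366e-04] [ 0.697 -0.06  -0.749  1.805 -0.041  1.381 -1.504]
```

```bash
python3 - <<'E'
from h import *
from scipy.optimize import least_squares
p=manip.camera('wrist')
p['pose']=np.array([[0.2871,-0.9119,-0.2934,0.5237],[-0.9579,-0.2727,-0.0898,0.0219],[0.0019,0.3068,-0.9518,0.4142],[0,0,0,1]])
t=manip.camera('top');s=manip.camera('scene')
def feats(P):
    q=P[3];zt=.088-q*.008/(2*np.pi);r=.031
    tip=lambda k:fw(P,k*r*np.cos(-q),k*r*np.sin(-q),zt)
    return dict(c1=fw(P,.125,.045,.012),c2=fw(P,.125,-.045,.012),c3=fw(P,-.065,-.045,.012),c4=fw(P,-.065,.045,.012),
     hub=fw(P,.083,0,.05),pil=fw(P,-.04,0,.112),stud=fw(P,0,0,.104),nut=fw(P,0,0,zt),nose=fw(P,.062,0,zt-.028),A=tip(1),B=tip(-1))
f=lambda u:(u[0]/3.12+190-.3,u[1]/3.12+30-.3)
ow=[('c1',f((320,45))),('c2',f((500,178))),('c3',f((240,548))),('c4',f((60,430))),('hub',f((360,186))),('pil',f((152,503))),('stud',f((222,393))),('nose',f((332,235))),('A',f((135,360))),('B',f((312,425)))]
# top crop 7x at (235,150), shifted 329
g=lambda u:((u[0]-329)/7+235-.4,u[1]/7+150-.4)
ot=[('c1',g((502,72))),('c2',g((700,128))),('c3',g((565,552))),('c4',g((362,486))),('hub',g((571,168))),('stud',g((506,338))),('A',g((432,336))),('B',g((583,348)))]
h=lambda u:(u[0]/7+265-.4,u[1]/7+200-.4)
os_=[('c3',h((258,110))),('c1',h((52,415))),('c2',h((225,435))) ,('hub',h((147,310))),('pil',h((175,38)))]
os_=[('c1',h((225,435))),('c2',h((52,415))),('hub',h((147,310))),('pil',h((175,38)))]
W=[(projw,p,k,u) for k,u in ow];T=[(proj,t,k,u) for k,u in ot];S=[(proj,s,k,u) for k,u in os_]
for name,obs in [('W',W),('T',T),('S',S),('all',W+T+S)]:
    def res(P):
        F=feats(P);return np.concatenate([g_(c,F[k])-np.array(u) for g_,c,k,u in obs])
    R=least_squares(res,[.467,.018,-.31,-8.08],loss='soft_l1')
    print(name,np.round(R.x,4),np.degrees(R.x[2:]).round(1));print(np.round(res(R.x).reshape(-1,2),1).tolist())
E
```

```text
W [ 0.473   0.0224 -0.3114 -8.0966] [ -17.8 -463.9]
[[0.1, -1.7], [2.3, -1.8], [-1.2, 0.7], [-1.8, 0.4], [0.9, -0.6], [-0.6, 0.9], [0.4, 1.0], [0.0, -1.2], [-1.1, -0.0], [1.3, 0.7]]
T [ 0.4701  0.0202 -0.3145 -8.082 ] [ -18.  -463.1]
[[-0.2, -1.0], [0.4, -0.1], [0.2, 0.1], [-0.1, 0.3], [-0.0, 0.3], [-0.0, 0.2], [-0.5, -0.1], [0.2, -0.0]]
S [ 0.4709  0.0201 -0.3081 -8.08  ] [ -17.7 -462.9]
[[0.3, -0.6], [-0.3, -0.4], [0.1, 0.5], [-0.0, 0.5]]
all [ 0.4723  0.0219 -0.3128 -8.0841] [ -17.9 -463.2]
[[0.4, -1.1], [2.6, -1.1], [-1.0, 1.2], [-1.6, 0.9], [1.2, 0.1], [-0.3, 1.6], [0.6, 1.7], [0.3, -0.5], [-0.7, 0.3], [1.4, 1.8], [-0.9, -1.8], [-0.3, -0.9], [-0.4, -0.6], [-0.7, -0.5], [-0.7, -0.5], [-0.7, -0.6], [-1.2, -0.9], [-0.4, -0.9], [0.7, -0.3], [0.1, -0.2], [0.6, 0.8], [0.6, 0.7]]
```

>>> jog_arm(
  translation=[
    [0,0,0],
    [0,0,0],
    [0,0,0],
    [0,0,0],
    [0,0,0],
    [0,0,0],
    [0,0,0],
    [0,0,0],
    [0,0,0],
    [0,0,0],
    [0,0,0],
    [0,0,0],
  ],
  turn=[7,14,21,28,35,42,49,56,63,70,77,84],
)

```text
clock: 5.4
position: [0.4474, -0.0028, 0.2716]
ee_rot: [0.7, 0.714, 0.0, 0.0]
ft_force: [-0.4, -0.1, -0.5]
grip_width: 0.0
```

>>> jog_arm(
  translation=[
    [0,0,0],
    [0,0,0],
    [0,0,0],
    [0,0,0],
    [0,0,0],
    [0,0,0],
    [0,0,0],
    [0,0,0],
    [0,0,0],
    [0,0,0],
    [0,0,0],
    [0,0,0],
  ],
  turn=[7,14,21,28,35,42,49,56,63,70,77,84],
)

```text
clock: 6.4
position: [0.4474, -0.0028, 0.2716]
ee_rot: [0.038, 0.999, 0.001, -0.0]
ft_force: [-0.6, -0.7, 0.3]
grip_width: -0.003
```

```bash
python3 -c "
from h import *
o=manip.get_obs();q=o['ee_rot'];print(o['clock'],o['position'],np.degrees(2*np.arctan2(q[1],q[0])),np.round(o['joint_pos'],3))
p=manip.camera('wrist');save(p,'w2.png');print(np.round(p['pose'],4).tolist())"
```

```text
6.4 [ 0.44735637 -0.00282648  0.27158399] 175.59283683081816 [ 0.587 -0.06  -0.644  1.808 -0.038  1.382  1.445]
[[0.0776, 0.9483, 0.3078, 0.3696], [0.997, -0.0739, -0.0235, 0.0026], [0.0005, 0.3087, -0.9512, 0.4141], [0.0, 0.0, 0.0, 1.0]]
```

View pics/w2.png

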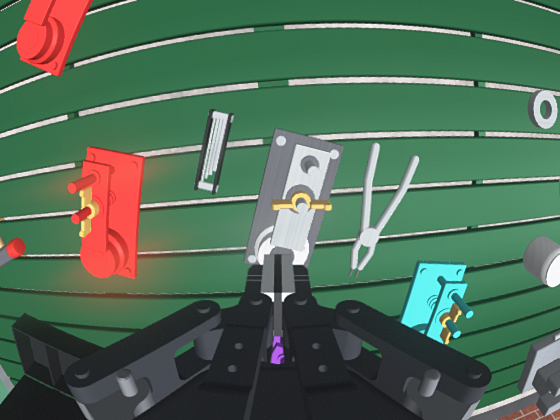

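```bash
cat >> h.py <<'E'
F=[.4708,.0205,np.radians(-17.9)]
def tgt(phi,d=13.0,rho=31):  # phi fixture angle of pushed wing, deg -> TCP xy (m)
    w=np.radians(phi)+F[2];u=np.array([np.cos(w),np.sin(w)]);v=np.array([-u[1],u[0]])
    return np.array(F[:2])+(rho*u+d*v)/1000
def rows(phis,ds,zs):
    o=manip.get_obs();q=o['ee_rot'];psi=np.degrees(2*np.arctan2(q[1],q[0]));P=np.array(o['position'])
    t=[];a=[]
    for f,d,z in zip(phis,ds,zs):
        xy=tgt(f,d);t.append([round(x*1000,1) for x in (*(xy-P[:2]),z/1000-P[2])])
        e=f-17.9+90-psi;a.append(round((e+90)%180-90,1) if len(a)==0 else round(a[-1]+(f-pf),1));pf=f
    print('clock',o['clock'],'psi',psi,'j7',o['joint_pos'][6]);print(t);print(a)
E
python3 - <<'E'
from h import *
p=manip.camera('wrist');print(projw(p,fw(F,0,0,.104)),projw(p,fw(F,-.04,0,.112)),projw(p,fw(F,-.065,-.045,.012)),projw(p,fw(F,-.065,.045,.012)))
rows([103]*4,[17]*4,[200,160,120,87])
E
```

```text
[302.7557724 206.7429554] [314.37609555 170.42402326] [275.33095499 126.37877314] [344.95329915 144.72408096]
clock 6.5 psi 175.36119887310863 j7 1.4406442974929299
[[np.float64(9.1), np.float64(55.6), np.float64(-71.6)], [np.float64(9.1), np.float64(55.6), np.float64(-111.6)], [np.float64(9.1), np.float64(55.6), np.float64(-151.6)], [np.float64(9.1), np.float64(55.6), np.float64(-184.6)]]
[np.float64(-0.3), np.float64(-0.3), np.float64(-0.3), np.float64(-0.3)]
```

>>> jog_arm(
  translation=[
    [3,20,-20],
    [6,40,-50],
    [9.5,56,-80],
    [9.5,56,-115],
    [9.5,56,-145],
    [9.5,56,-155],
    [9.5,56,-155],
  ],
  turn=[0,0,0,0,0,0,0],
)

```text
clock: 7.08
position: [0.4553, 0.053, 0.1147]
ee_rot: [0.042, 0.999, 0.001, -0.002]
ft_force: [0.2, 0.4, 0.2]
grip_width: -0.002
```

```bash
python3 - <<'E'
from h import *
rows([103]*3,[17]*3,[100,87,87])
p=manip.camera('wrist');t=manip.camera('scene')
a=p['frame'][120:330,170:400];b=t['frame'][180:250,255:325]
im=np.hstack([cv2.resize(a,(460,420)),cv2.resize(b,(340,420) ,interpolation=2)]);save({'frame':im},'w3.png')
E
```

```text
clock 7.0833 psi 175.24066580736863 j7 1.1955684190629972
[[np.float64(1.2), np.float64(-0.2), np.float64(-14.7)], [np.float64(1.2), np.float64(-0.2), np.float64(-27.7)], [np.float64(1.2), np.float64(-0.2), np.float64(-27.7)]]
[np.float64(-0.1), np.float64(-0.1), np.float64(-0.1)]
```

View pics/w3.png

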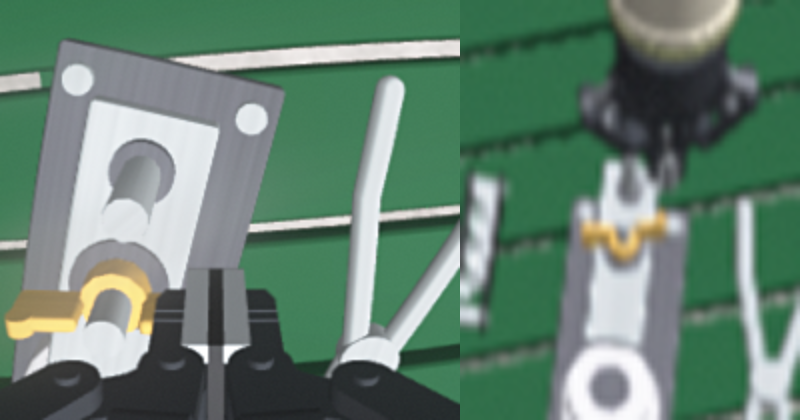

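```bash
sed -i 's/rho=31/rho=28/; s/round(x\*1000,1)/round(float(x)*1000,1)/; s/a.append(round(\(.*\)) if/a.append(round(float(\1)) if/' h.py; sed -i 's/a.append(.*;pf=f/a.append(round(float((e+90)%180-90) if not a else a[-1]+float(f-pf),1));pf=f/' h.py
python3 -c "
from h import *
rows([103,103,103,103,98,92,86,80,74,68,62,62],[17,17,17,13]+[12.5]*8,[100,88,87,87]+[87-i/8 for i in range(8)])"
```

```text
clock 7.1833 psi 175.27501012294817 j7 1.1973636485199028
[[-1.3, -3.4, -17.9], [-1.3, -3.4, -29.9], [-1.3, -3.4, -30.9], [2.6, -3.8, -30.9], [5.7, -3.0, -30.9], [8.9, -2.4, -31.0], [12.1, -2.1, -31.1], [15.3, -2.2, -31.2], [18.4, -2.6, -31.4], [21.6, -3.3, -31.5], [24.6, -4.3, -31.6], [24.6, -4.3, -31.7]]
[-0.2, -0.2, -0.2, -0.2, -5.2, -11.2, -17.2, -23.2, -29.2, -35.2, -41.2, -41.2]
```

>>> jog_arm(
  translation=[
    [-1,-3.5,-18],
    [-1,-3.5,-30],
    [-1,-3.5,-31],
    [2.5,-4,-31],
    [5.7,-3,-31],
    [9,-2.4,-31],
    [12,-2.1,-31],
    [15.3,-2.2,-31],
    [18.4,-2.6,-31.5],
    [21.6,-3.3,-31.5],
    [24.6,-4.3,-31.5],
    [24.6,-4.3,-31.5],
  ],
  turn=[0,0,0,0,-5,-11,-17,-23,-29,-35,-41,-41],
)

```text
clock: 8.18
position: [0.4833, 0.049, 0.0874]
ee_rot: [0.391, 0.92, 0.001, 0.001]
ft_force: [-0.1, 1.0, -0.1]
grip_width: 0.003
```

```bash
python3 - <<'E'
from h import *
rows([56,50,44,38,32,26,20,14,8,2,-4,-4],[12.5]*12,[86-i/8 for i in range(12)])
p=manip.camera('wrist');t=manip.camera('top')
a=p['frame'][120:330,170:400];b=t['frame'][165:235,230:300]
im=np.hstack([cv2.resize(a,(460,420)),cv2.resize(b,(340,420) ,interpolation=2)]);save({'frame':im},'w4.png')
E
```

```text
clock 8.1833 psi 133.96846399381045 j7 0.4511792504348105
[[1.8, -1.4, -1.4], [4.5, -3.1, -1.6], [7.1, -5.0, -1.7], [9.5, -7.2, -1.8], [11.6, -9.6, -1.9], [13.4, -12.2, -2.1], [15.0, -15.0, -2.2], [16.3, -18.0, -2.3], [17.2, -21.0, -2.4], [17.8, -24.2, -2.6], [18.1, -27.4, -2.7], [18.1, -27.4, -2.8]]
[-5.9, -11.9, -17.9, -23.9, -29.9, -35.9, -41.9, -47.9, -53.9, -59.9, -65.9, -65.9]
```

View pics/w4.png

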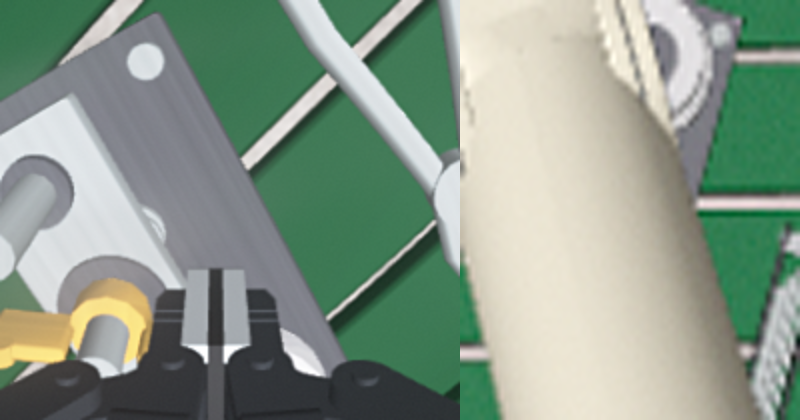

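The wing is being pushed round: in the wrist view wing_b still lies level, so it has turned along with the tool. Force is about 1 N, so I'll continue.

>>> jog_arm(
  translation=[
    [1.8,-1.4,-1.4],
    [4.5,-3.1,-1.5],
    [7.1,-5,-1.6],
    [9.5,-7.2,-1.8],
    [11.6,-9.6,-1.9],
    [13.4,-12.2,-2],
    [15,-15,-2.2],
    [16.3,-18,-2.3],
    [17.2,-21,-2.4],
    [17.8,-24.2,-2.5],
    [18.1,-27.4,-2.7],
    [18.1,-27.4,-2.7],
  ],
  turn=[-6,-12,-18,-24,-30,-36,-42,-48,-54,-60,-66,-66],
)

```text
clock: 9.28
position: [0.5013, 0.0214, 0.0849]
ee_rot: [0.827, 0.562, 0.0, 0.002]
ft_force: [0.6, 0.4, 0.1]
grip_width: -0.001
```

```bash
python3 - <<'E'
from h import *
rows([-10,-16,-22,-28,-34,-40,-46,-52,-58,-64,-70,-70],[12.5]*12,[84.8-i/8 for i in range(12)])
print(manip.get_obs()['ft_force'])
E
```

```text
clock 9.2833 psi 68.3425242884991 j7 -0.6132854859140637
[[0.1, -2.9, -0.1], [-0.2, -6.1, -0.3], [-1.0, -9.2, -0.4], [-2.0, -12.3, -0.5], [-3.3, -15.2, -0.6], [-5.0, -17.9, -0.8], [-6.9, -20.5, -0.9], [-9.1, -22.9, -1.0], [-11.5, -25.0, -1.1], [-14.1, -26.8, -1.3], [-16.9, -28.4, -1.4], [-16.9, -28.4, -1.5]]
[-6.2, -12.2, -18.2, -24.2, -30.2, -36.2, -42.2, -48.2, -54.2, -60.2, -66.2, -66.2]
[0.60775913 0.40373085 0.13243951]
```

>>> jog_arm(
  translation=[
    [0.1,-2.9,-0.1],
    [-0.2,-6.1,-0.3],
    [-1,-9.2,-0.4],
    [-2,-12.3,-0.5],
    [-3.3,-15.2,-0.6],
    [-5,-17.9,-0.8],
    [-6.9,-20.5,-0.9],
    [-9.1,-22.9,-1],
    [-11.5,-25,-1.1],
    [-14.1,-26.8,-1.3],
    [-16.9,-28.4,-1.4],
    [-16.9,-28.4,-1.4],
  ],
  turn=[-6,-12,-18,-24,-30,-36,-42,-48,-54,-60,-66,-66],
)

```text
clock: 10.28
position: [0.4842, -0.0071, 0.0839]
ee_rot: [1.0, 0.021, -0.0, 0.002]
ft_force: [-0.4, 0.1, 0.3]
grip_width: -0.001
```

```bash
python3 - <<'E'
from h import *
rows([-75,-80,-85,-90,-92,-92,-92,-92,-92],[12.5]*5+[13.5,16.5,18,18],[83.4,83.3,83.2,83.1,83,83,83,120,150])
print(manip.get_obs()['ft_force'])
E
```

```text
clock 10.2833 psi 2.375295010902163 j7 -1.6699367598853436
[[-2.3, -1.0, -0.5], [-4.9, -1.9, -0.6], [-7.5, -2.5, -0.7], [-10.1, -2.9, -0.8], [-11.2, -3.0, -0.9], [-10.2, -3.3, -0.9], [-7.4, -4.4, -0.9], [-6.0, -4.9, 36.1], [-6.0, -4.9, 66.1]]
[-5.3, -10.3, -15.3, -20.3, -22.3, -22.3, -22.3, -22.3, -22.3]
[-0.39002931  0.09491736  0.32100661]
```

>>> jog_arm(
  translation=[
    [-2.3,-1,-0.5],
    [-4.9,-1.9,-0.6],
    [-7.5,-2.5,-0.7],
    [-10,-2.9,-0.8],
    [-11.2,-3,-0.9],
    [-10.2,-3.3,-0.9],
    [-7.4,-4.4,-0.9],
    [-6,-5,15],
    [-6,-5,50],
    [-6,-5,75],
  ],
  turn=[-5,-10,-15,-20,-22,-22,-22,-22,-22,-22],
)

```text
clock: 11.12
position: [0.4785, -0.012, 0.1605]
ee_rot: [0.986, -0.168, -0.001, 0.001]
ft_force: [1.4, 0.1, 0.7]
grip_width: -0.006
```

```bash
python3 - <<'E'
from h import *
p=manip.camera('wrist');save(p,'w5.png')
o=manip.get_obs();print(o['position'],o['joint_pos'][6])
print(tgt(92,18)*1000-np.array(o['position'][:2])*1000)
# wing line direction fit from picture: brass mask -> plane nut_top
h=cv2.cvtColor(p['frame'],cv2.COLOR_RGB2HSV);m=((h[...,0]>14)&(h[...,0]<32)&(h[...,1]>120)&(h[...,2]>120)).astype(np.uint8)
n,l,s,c=cv2.connectedComponentsWithStats(m);print([(s[i].tolist(),c[i].round().tolist()) for i in range(1,n) if s[i,4]>60])
E
```

```text
[ 0.48099936 -0.01188746  0.16533353] -2.0008977029586132
[-19.83984423  64.24747995]
[([513, 111, 32, 72, 875], [528.0, 145.0]), ([524, 346, 31, 41, 420], [537.0, 364.0])]
```

View pics/w5.png

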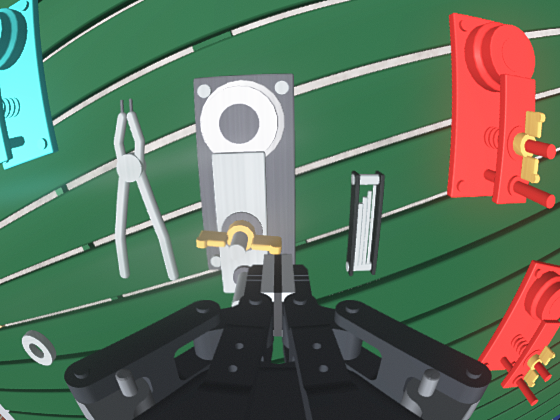

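The nut turned as planned: wings now run from (198,241) to (280,247), across the plate, so φ is about ±90. I'll swing back to push wing_b.

>>> jog_arm(
  translation=[
    [0,5,0],
    [-2,10,0],
    [-4,16,0],
    [-6,22,0],
    [-8,28,0],
    [-10,34,0],
    [-12,40,0],
    [-14,46,0],
    [-16,52,0],
    [-18,58,0],
    [-20,64,0],
    [-20,64,0],
  ],
  turn=[7,14,21,28,35,42,49,56,63,70,77,84],
)

```text
clock: 12.17
position: [0.461, 0.0534, 0.1653]
ee_rot: [0.841, 0.54, 0.003, -0.001]
ft_force: [0.1, -0.1, -0.3]
grip_width: -0.001
```

>>> jog_arm(
  translation=[
    [0,0,0],
    [0,0,0],
    [0,0,0],
    [0,0,0],
    [0,0,0],
    [0,0,0],
    [0,0,0],
    [0,0,0],
    [0,0,0],
    [0,0,0],
    [0,0,0],
    [0,0,0],
  ],
  turn=[7,14,21,28,35,42,49,56,63,70,77,84],
)

```text
clock: 13.17
position: [0.4613, 0.0534, 0.1652]
ee_rot: [0.258, 0.966, 0.001, -0.003]
ft_force: [0.2, 1.0, -0.4]
grip_width: -0.004
```

```bash
python3 - <<'E'
from h import *
print(manip.get_obs()['position'])
rows([91]*5+[91,88,82,76,70,64,58],[17.5]*5+[13]+[12.5]*6,[140,110,90,83,83,83]+[83-i/8 for i in range(6)])
E
```

```text
[0.46126405 0.05338534 0.16523184]
clock 13.1667 psi 150.04672166024133 j7 0.8206814265055086
[[0.9, -1.0, -25.2], [0.9, -1.0, -55.2], [0.9, -1.0, -75.2], [0.9, -1.0, -82.2], [0.9, -1.0, -82.2], [5.2, -2.3, -82.2], [7.3, -2.3, -82.2], [10.5, -2.2, -82.4], [13.7, -2.5, -82.5], [16.9, -3.1, -82.6], [19.9, -4.0, -82.7], [22.9, -5.3, -82.9]]
[13.1, 13.1, 13.1, 13.1, 13.1, 13.1, 10.1, 4.1, -1.9, -7.9, -13.9, -19.9]
```

>>> jog_arm(
  translation=[
    [1,-1,-25],
    [1,-1,-50],
    [1,-1,-75],
    [1,-1,-82],
    [1,-1,-82],
    [5.2,-2.3,-82],
    [7.3,-2.3,-82],
    [10.5,-2.2,-82.4],
    [13.7,-2.5,-82.5],
    [16.9,-3.1,-82.6],
    [19.9,-4,-82.7],
    [22.9,-5.3,-82.9],
  ],
  turn=[7,13,13,13,13,13,10,4,-2,-8,-14,-20],
)

```text
clock: 14.17
position: [0.4856, 0.0482, 0.0842]
ee_rot: [0.424, 0.906, 0.002, -0.001]
ft_force: [-1.1, 0.4, 0.3]
grip_width: 0.0
```

```bash
python3 - <<'E'
from h import *
o=manip.get_obs();print(o['position'],o['ft_force'])
rows(range(52,-20,-6),[12.5]*12,[82.2-i/8 for i in range(12)])
E
```

```text
[0.48562154 0.04822615 0.084187  ] [-1.09203162  0.44319918  0.28857502]
clock 14.1667 psi 129.79940594554566 j7 0.4402129196598702
[[1.4, -1.7, -2.0], [4.0, -3.5, -2.1], [6.4, -5.6, -2.2], [8.6, -8.0, -2.4], [10.6, -10.5, -2.5], [12.2, -13.3, -2.6], [13.6, -16.2, -2.7], [14.6, -19.2, -2.9], [15.4, -22.3, -3.0], [15.8, -25.5, -3.1], [15.8, -28.7, -3.2], [15.6, -31.9, -3.4]]
[-5.7, -11.7, -17.7, -23.7, -29.7, -35.7, -41.7, -47.7, -53.7, -59.7, -65.7, -71.7]
```

>>> jog_arm(
  translation=[
    [1.4,-1.7,-1.5],
    [4,-3.5,-2],
    [6.4,-5.6,-2.2],
    [8.6,-8,-2.4],
    [10.6,-10.5,-2.5],
    [12.2,-13.3,-2.6],
    [13.6,-16.2,-2.7],
    [14.6,-19.2,-2.9],
    [15.4,-22.3,-3],
    [15.8,-25.5,-3.1],
    [15.8,-28.7,-3.2],
    [15.6,-31.9,-3.4],
  ],
  turn=[-6,-12,-18,-24,-30,-36,-42,-48,-54,-60,-66,-72],
)

```text
clock: 15.17
position: [0.5031, 0.0163, 0.0829]
ee_rot: [0.877, 0.481, 0.004, 0.001]
ft_force: [0.8, 0.3, -0.2]
grip_width: 0.0
```

```bash
python3 - <<'E'
from h import *
o=manip.get_obs();print(o['position'],o['ft_force'])
rows([-20,-26,-32,-38,-44,-50,-56,-62,-68,-74,-80,-86],[12.5]*12,[80.8-i/8 for i in range(12)])
E
```

```text
[0.50311156 0.01634693 0.08294063] [ 0.77527287  0.34191055 -0.17461378]
clock 15.1667 psi 57.55049665201853 j7 -0.7295150719353902
[[-2.5, -3.2, -2.1], [-3.5, -6.3, -2.3], [-4.7, -9.2, -2.4], [-6.3, -12.0, -2.5], [-8.1, -14.7, -2.6], [-10.2, -17.1, -2.8], [-12.5, -19.3, -2.9], [-15.1, -21.2, -3.0], [-17.8, -22.9, -3.1], [-20.7, -24.2, -3.3], [-23.8, -25.3, -3.4], [-26.9, -26.0, -3.5]]
[-5.5, -11.5, -17.5, -23.5, -29.5, -35.5, -41.5, -47.5, -53.5, -59.5, -65.5, -71.5]
```

>>> jog_arm(
  translation=[
    [-1.5,-3.2,-2],
    [-3.5,-6.3,-2.3],
    [-4.7,-9.2,-2.4],
    [-6.3,-12,-2.5],
    [-8.1,-14.7,-2.6],
    [-10.2,-17.1,-2.8],
    [-12.5,-19.3,-2.9],
    [-15.1,-21.2,-3],
    [-17.8,-22.9,-3.1],
    [-20.7,-24.2,-3.3],
    [-23.8,-25.3,-3.4],
    [-26.9,-26,-3.5],
  ],
  turn=[-6,-12,-18,-24,-30,-36,-42,-48,-54,-60,-66,-72],
)

```text
clock: 16.17
position: [0.4779, -0.0099, 0.0815]
ee_rot: [0.992, -0.128, 0.005, 0.003]
ft_force: [0.4, -1.1, 0.1]
grip_width: -0.001
```

```bash
python3 - <<'E'
from h import *
o=manip.get_obs();print(o['position'],o['ft_force'])
rows([-90,-94,-94,-94,-94,-94,-94],[12.5,12.5,12.5,13.5,17,18,18],[79.5,79.5,79.5,79.5,79.5,120,150])
E
```

```text
[ 0.47790598 -0.00993839  0.08154813] [ 0.39162802 -1.09020653  0.14526364]
clock 16.1667 psi -14.717801659117054 j7 -1.923895759111481
[[-3.8, -0.0, -2.0], [-6.0, -0.2, -2.0], [-6.0, -0.2, -2.0], [-5.0, -0.6, -2.0], [-1.8, -1.9, -2.0], [-0.8, -2.3, 38.5], [-0.8, -2.3, 68.5]]
[-3.2, -7.2, -7.2, -7.2, -7.2, -7.2, -7.2]
```

>>> jog_arm(
  translation=[
    [-3.8,0,-1],
    [-6,0,-1],
    [-6,0,-1],
    [-5,-0.5,-1],
    [-2,-2,-1],
    [-1,-2.5,15],
    [-1,-2.5,50],
    [-1,-2.5,75],
    [-1,-2.5,80],
  ],
  turn=[-3,-7,-7,-7,-7,-7,-7,-7,-7],
)

```text
clock: 16.92
position: [0.4796, -0.0124, 0.1662]
ee_rot: [0.982, -0.188, 0.008, 0.002]
ft_force: [1.3, 0.5, 1.1]
grip_width: -0.001
```

>>> jog_arm(
  translation=[
    [0,5,0],
    [-2,10,0],
    [-4,16,0],
    [-6,22,0],
    [-8,28,0],
    [-10,34,0],
    [-12,40,0],
    [-14,46,0],
    [-16,52,0],
    [-18,58,0],
    [-18,64,0],
    [-18,64,0],
  ],
  turn=[7,14,21,28,35,42,49,56,63,70,77,84],
)

```text
clock: 17.92
position: [0.4618, 0.0528, 0.1662]
ee_rot: [0.853, 0.522, 0.008, -0.004]
ft_force: [0.1, -0.7, -0.4]
grip_width: 0.002
```

>>> jog_arm(
  translation=[
    [0,0,0],
    [0,0,0],
    [0,0,0],
    [0,0,0],
    [0,0,0],
    [0,0,0],
    [0,0,0],
    [0,0,0],
    [0,0,0],
    [0,0,0],
    [0,0,0],
    [0,0,0],
  ],
  turn=[7,14,21,28,35,42,49,56,63,70,77,84],
)

```text
clock: 18.92
position: [0.4621, 0.0527, 0.1662]
ee_rot: [0.281, 0.96, 0.003, -0.008]
ft_force: [-0.5, 0.3, -0.2]
grip_width: 0.001
```

```bash
python3 - <<'E'
from h import *
o=manip.get_obs();print(o['position'],o['ft_force'])
p=manip.camera('wrist');a=p['frame'][120:330,170:400];save({'frame':cv2.resize(a,(690,600)) },'w6.png')
rows([89]*5+[89,86,80,74,68,62,56],[17.5]*5+[13]+[12.5]*6,[140,110,90,79,79,79]+[79-i/8 for i in range(6)])
E
```

```text
[0.46211007 0.05272359 0.16618993] [-0.528915    0.34878118 -0.24341872]
clock 18.9667 psi 147.90686502220117 j7 0.8064818553049312
[[1.2, -0.2, -26.2], [1.2, -0.2, -56.2], [1.2, -0.2, -76.2], [1.2, -0.2, -87.2], [1.2, -0.2, -87.2], [5.5, -1.6, -87.2], [7.6, -1.7, -87.2], [10.8, -1.7, -87.3], [13.9, -2.1, -87.4], [17.1, -2.8, -87.5], [20.1, -3.9, -87.7], [23.0, -5.2, -87.8]]
[13.2, 13.2, 13.2, 13.2, 13.2, 13.2, 10.2, 4.2, -1.8, -7.8, -13.8, -19.8]
```

View pics/w6.png

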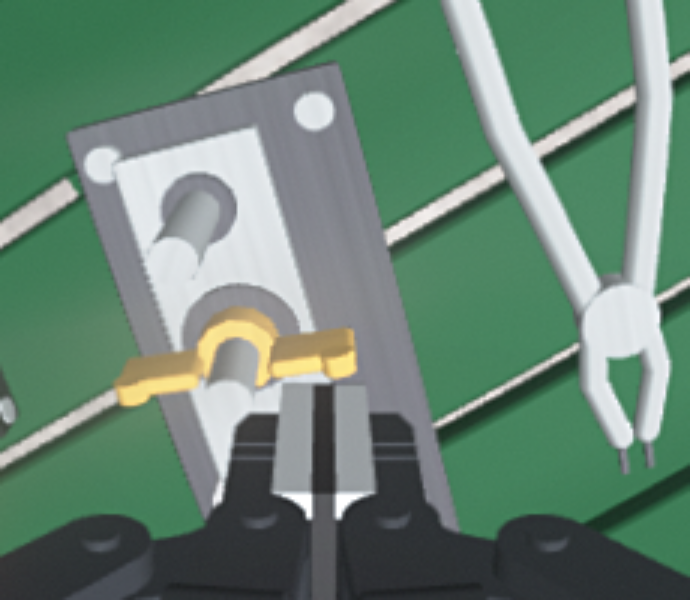

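The wings are again across the plate, φ ≈ 87, with wing_a on the +y side. This is the last stroke, about 88° to the stop.

>>> jog_arm(
  translation=[
    [1,0,-25],
    [1,0,-52],
    [1,0,-76],
    [1,0,-86],
    [1,0,-86],
    [5.5,-1.6,-86],
    [7.6,-1.7,-86],
    [10.8,-1.7,-86.4],
    [13.9,-2.1,-86.4],
    [17.1,-2.8,-86.5],
    [20.1,-3.9,-86.7],
    [23,-5.2,-86.8],
  ],
  turn=[7,13,13,13,13,13,10,4,-2,-8,-14,-20],
)

```text
clock: 19.97
position: [0.4867, 0.0477, 0.0812]
ee_rot: [0.442, 0.897, 0.005, -0.006]
ft_force: [-0.9, 0.9, 0.1]
grip_width: 0.003
```

```bash
python3 - <<'E'
from h import *
o=manip.get_obs();print(o['position'],o['ft_force'])
rows([50,44,38,32,26,20,14,10,7,7],[12.5]*10,[79-i/8 for i in range(10)])
E
```

```text
[0.48665246 0.04766137 0.08124316] [-0.93155926  0.91825104  0.10641056]
clock 19.9667 psi 127.54122461306798 j7 0.46433253610901654
[[1.2, -1.7, -2.2], [3.8, -3.6, -2.4], [6.1, -5.8, -2.5], [8.3, -8.2, -2.6], [10.1, -10.8, -2.7], [11.7, -13.6, -2.9], [12.9, -16.6, -3.0], [13.6, -18.6, -3.1], [14.0, -20.2, -3.2], [14.0, -20.2, -3.4]]
[-5.4, -11.4, -17.4, -23.4, -29.4, -35.4, -41.4, -45.4, -48.4, -48.4]
```

>>> jog_arm(
  translation=[
    [1.2,-1.7,-2],
    [3.8,-3.6,-2.4],
    [6.1,-5.8,-2.5],
    [8.3,-8.2,-2.6],
    [10.1,-10.8,-2.7],
    [11.7,-13.6,-2.9],
    [12.9,-16.6,-3],
    [13.6,-18.6,-3.1],
    [14,-20.2,-3.2],
    [14,-20.2,-3.2],
  ],
  turn=[-5,-11,-17,-23,-29,-35,-41,-45,-48,-48],
)

```text
clock: 20.8
position: [0.5023, 0.0273, 0.08]
ee_rot: [0.77, 0.638, 0.009, -0.003]
ft_force: [-0.1, 0.3, 0.4]
grip_width: -0.001
```

```bash
python3 - <<'E'
from h import *
o=manip.get_obs();print(o['position'],o['ft_force'])
rows([5,3,1,0,0,0,0,0],[12.5]*4+[12,11.5,11,11],[78.5]*8)
E
```

```text
[0.50230489 0.02732187 0.07996339] [-0.08914005  0.34471109  0.37098453]
clock 20.8 psi 79.3246837860195 j7 -0.314926706018912
[[-1.4, -0.9, -1.5], [-1.2, -1.9, -1.5], [-1.1, -3.0, -1.5], [-1.0, -3.5, -1.5], [-1.2, -4.0, -1.5], [-1.3, -4.5, -1.5], [-1.5, -5.0, -1.5], [-1.5, -5.0, -1.5]]
[-2.2, -4.2, -6.2, -7.2, -7.2, -7.2, -7.2, -7.2]
```

>>> jog_arm(
  translation=[
    [0,-1,-1],
    [0,-2,-1],
    [0,-3,-1],
    [0,-3.5,-1],
    [0,-4,-1],
    [0,-4,-1],
  ],
  turn=[-2,-4,-6,-7,-7,-7],
)

```text
clock: 21.3
position: [0.5033, 0.0238, 0.08]
ee_rot: [0.807, 0.591, 0.01, -0.002]
ft_force: [1.9, 2.1, 1.7]
grip_width: -0.001
```

>>> jog_arm(
  translation=[
    [0,-0.5,0],
    [0,-1,0],
    [0,-1,0],
  ],
  turn=[0,0,0],
)

```text
clock: 21.55
position: [0.5035, 0.0236, 0.0802]
ee_rot: [0.806, 0.591, 0.01, -0.002]
ft_force: [0.9, 4.8, 1.7]
grip_width: -0.001
```

>>> jog_arm(
  translation=[
    [0,-0.5,0],
    [0,-1,0],
    [0,-1,0],
  ],
  turn=[0,0,0],
)

```text
clock: 21.8
position: [0.5035, 0.0235, 0.0802]
ee_rot: [0.806, 0.592, 0.011, -0.002]
ft_force: [1.2, 7.0, 0.4]
grip_width: -0.002
```

The force rises with no movement (7 N against 1 N of friction), and the pad is 12.9 mm off the axis, as expected with the wing home. I'll back off and check.

>>> jog_arm(
  translation=[
    [0.5,2,0],
    [1.5,5,0],
    [2,7,0],
    [2,7,10],
    [2,7,40],
    [2,7,80],
    [2,7,115],
    [2,10,140],
    [-20,10,150],
    [-50,0,150],
    [-70,0,150],
    [-70,0,150],
  ],
  turn=[0,0,0,0,0,0,0,0,0,0,0,0],
)

```text
clock: 22.8
position: [0.4309, 0.0227, 0.2313]
ee_rot: [0.806, 0.591, 0.011, -0.002]
ft_force: [1.2, 0.3, -0.2]
grip_width: 0.001
```

```bash
python3 - <<'E'
from h import *
o=manip.get_obs();print(o['clock'],o['position'],o['ft_force'])
p=manip.camera('wrist');t=manip.camera('scene')
a=cv2.resize(p['frame'],(480,360));b=cv2.resize(t['frame'][185:275,245:325],(320,360),interpolation=2)
save({'frame':np.hstack([a,b])},'w7.png')
for k,v in dict(A=(.031,0,.088),B=(-.031,0,.088),nose=(.062,0,.06)).items(): print(k,projw(p,fw(F,*v)).round(1),projw(p,fw(F,*v)).round()*480/560)
for l in ['plate_nose','nut_top','wing_a','hex_tool','pliers','hammer','bowl','grease_tin','bearing']:
    print(l,[(np.round(r['at'],1).tolist(),np.round(onz(t,r['at'],.0),3).tolist()) for r in manip.pinpoint(t,l)[:2]])
E
```

```text
22.8 [0.43089522 0.02268519 0.23129811] [ 1.2303216   0.30689247 -0.2109734 ]
A [350.1 185.9] [300.         159.42857143]
B [283.1 185.3] [242.57142857 158.57142857]
nose [373.1 180.1] [319.71428571 154.28571429]
plate_nose [([288.0, 314.7], [0.783, -0.044, 0.0]), ([364.7, 282.7], [0.723, 0.239, 0.0])]
nut_top [([216.7, 229.5], [0.416, -0.238, 0.0]), ([288.6, 219.0], [0.424, 0.032, 0.0])]
wing_a []
hex_tool [([259.4, 224.3], [0.425, -0.079, 0.0])]
pliers [([317.1, 237.1], [0.519, 0.119, 0.0])]
hammer [([134.4, 257.3], [0.471, -0.542, 0.0])]
bowl [([418.5, 215.9], [0.505, 0.514, 0.0])]
grease_tin [([415.2, 245.1], [0.619, 0.46, 0.0]), ([283.5, 239.0], [0.502, -0.003, 0.0])]
bearing [([387.4, 192.4], [0.382, 0.432, 0.0])]
```

View pics/w7.png

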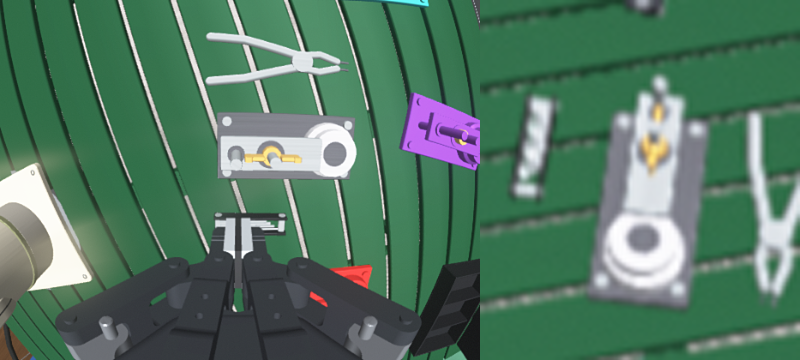

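The wings lie along the fixture's x axis, from (250,157) to (300,158) in the wrist view. The plate reaches onto the hub, and the tools are where they were. I'm handing in.

```bash
python3 -c "
from h import *
print(manip.hand_in())"
```

```text
the job is handed in; nothing more can be done
None
```

The wing nut is run down to its stop, as far as my checks can tell, and I handed the job in at about 23 s of the 53 s allowed. I pushed one wing at a time with the shut fingertips, clockwise, in three strokes: wing_a, wing_b, then wing_a. They covered about 463° in all, from a starting angle of about -8.1 rad. Then I drew the fingers up and clear.

**Stop:** on the last push the force rose to 7 N with no further movement, against about 1 N of friction. The pad was 12.9 mm off the stud axis; about 13.5 mm was expected with the nut home.

**Last pictures:** the wings lie along the fixture's x axis and the plate lies over the hub. I did not measure the plate's height directly. The hex tool and pliers are within about 1–2 cm of where they were first measured, which is the spread of the readings. The hammer, bowl, tin and bearing were not measured beforehand, but the arm never went near the bowl, tin or bearing, and it crossed well above the bench on the hammer's side.

**Checks that failed or disagreed:** in the final scene picture the networks did not find wing_a, and their best guesses for plate_nose and nut_top fell on the look-alikes. I judged the end state from the pictures and the contact force instead.

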